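# Put the hat trimmings away on the blocking bench

### The job

Sort the loose trimmings into their places: stand the black spool of thread in the black tray and the red spool in the red tray, lay both buckles flat on the floor of the bare-metal tray without one resting on the other, and stand the thimble upright in the white dish. Let go of everything, and leave the blue pin tin standing where it is.

Things in the scene. Friction and masses are not known exactly. Their poses are not given: they have to be found in the camera images.
- spool_black: thread spool standing upright, 46 mm tall: two round pale-wood flanges of 36 mm diameter, 5 mm thick, at bottom and top, with black thread between them wound to 31 mm diameter; 40 g. Origin: centre of its underside; z up along its axis.
- spool_red: thread spool standing upright, 46 mm tall: two round pale-wood flanges of 36 mm diameter, 5 mm thick, at bottom and top, with red thread between them wound to 31 mm diameter; 40 g. Origin: centre of its underside; z up along its axis.
- buckle_brass: rectangular yellow brass hat-band buckle lying flat: an open frame 48 mm long (its x) by 36 mm wide (its y) by 8 mm high (its z), rims 6 mm wide and a thin bar across the middle along y; 35 g. Origin: centre of its underside. Pinch it across the 36 mm width.
- buckle_black: rectangular black hat-band buckle lying flat: an open frame 48 mm long (its x) by 36 mm wide (its y) by 8 mm high (its z), rims 6 mm wide and a thin bar across the middle along y; 35 g. Origin: centre of its underside. Pinch it across the 36 mm width.
- thimble: steel thimble standing on its wide end with a brass-coloured band at its foot: 26 mm tall, 21 mm across at the foot, tapering from 19 mm just above the foot to 17 mm at 21 mm height, domed tip; solid to the touch (closed below), 15 g. Origin: centre of its underside; z up along its axis.
- tray_black: square black plastic tray, fixed to the bench: 104 x 104 mm outside, 20 mm high, walls and floor 4 mm thick (96 x 96 mm inside, inner floor 4 mm above the bench), open on top. Origin: centre of its underside; x and y along its sides, z up.
- tray_red: square red plastic tray, fixed to the bench: 104 x 104 mm outside, 20 mm high, walls and floor 4 mm thick (96 x 96 mm inside, inner floor 4 mm above the bench), open on top. Origin: centre of its underside; x and y along its sides, z up.
- tray_metal: oblong bare-metal tray, fixed to the bench: 110 mm along its x, 150 mm along its y, 20 mm high, walls and floor 4 mm thick (102 x 142 mm inside, inner floor 4 mm above the bench), open on top. Origin: centre of its underside; z up.
- dish: round white ceramic dish, fixed to the bench: 92 mm across at the foot, 100 mm at the rim, 18 mm high, wall 4 mm, flat inner floor 5 mm above the bench and about 84 mm across. Origin: centre of its underside; z up.
- pin_tin: closed round blue pin tin with a white spot on its lid, standing among the things: 44 mm diameter, 31 mm high, loose; a bystander. Origin: centre of its underside; z up.

How it is judged:
By the outcome, as a careful person would: the job done as asked, in the order asked, and still so for the second after the job is handed in, with the robot touching nothing.
It also fails if it takes over 99 s, if anything falls off the work surface, if the arm or the gripper's body presses on something with over 40 N, if the wrist force passes 120 N, or if a joint passes its speed limit or range.

### The arm

A 6-joint arm with a two-finger parallel gripper is mounted at the origin on the work surface. World frame = base frame: x ahead of the robot, y to its left, z up, the work surface at z = 0. Lengths are in m, angles in rad, forces in N, time in s.
With the tool pointing down it reaches from about 0.375 to 0.9 m from the base axis. Payload 3.1 kg.
Tool frame: the origin (TCP) lies between the finger pads; the fingertips stand manip.finger_overhang ahead of it and the grasp point (between the pads) lies 5 mm behind it (manip.finger_overhang is the distance from the TCP to the fingertips, in m); z points along the fingers, y is the line along which they close (so a half turn about z gives the same grasp; the last joint's range is limited). The gripper opens to 85 mm and grips with 20 to 120 N. Pads are 22 mm wide; open, the fingers measure 114 mm over their backs; the gripper's body (76 mm by 85 mm) begins 54 mm behind the grasp point. The pads swing forward as they close: fully open they stand 13 mm farther back than shut.
Start: joints at [1.105, 0.527, 1.433, -0, 1.181, -0.178], TCP at [0.177, 0.599, 0.245] pointing down, gripper open.
Joint ranges: [-3.08, 3.08], [-0.75, 2.2], [0.22, 2.44], [-1.43, 4.57], [0, 2.65], [-2.85, 2.85]. Speed limits (rad/s): [2.79, 2.79, 3.14, 3.14, 3.14, 3.14].

### API

Orientations are given as a unit quaternion [x, y, z, w].
In Python, from station import manip gives the robot as it stands.
- The arm moves only by the tool drive_tool, never from a script. Its argument "plan" is a list of rows, each a list of 7 numbers: the shift along the tool's x, y, z in m, then the turn, a rotation vector about the tool's x, y, z in degrees, then the opening, from -1 (shut) to 1 (fully open). In form: [[x, y, z, wx, wy, wz, gripper], ...]. A call has 1 to 10 rows; each row shifts and turns the commanded pose from where the row before left it, along the tool's axes as they then stand; what a row does not reach is not made up. A row lasts 1/10 s, in which the tool goes at most 50 mm and 8.59 degrees, less where a joint would pass 70% of its speed; a pose out of reach is approached as far as the arm can. A call is refused whole if a number of a shift passes 0.05 or a number of a turn 8.59, either way. A call with a gripper value outside its range is refused whole. The fingers move at their own pace and stop on an object; "newtons" is the grip in N (left out, the last holds). Time passes only in rows, so rows that do not move let the fingers close. It gives the time, the measured TCP pose, the force, the opening and the grip force at its end, in the units of the state.
- manip.sense(): the state, without advancing time (a new reading comes with each control period).
- manip.snapshot(name): name is "scene" or "top" or "wrist"; returns a dict with "image" (420x560x3 uint8, red, green, blue), "z_map" (420x560 float32, m along the optical axis (not along the pixel's ray), 0 where there is no reading), "fov_y" (degrees; the focal length in pixels is half the picture's height over the tangent of half this angle, whatever the lens; pixels are square), "cx", "cy" (the principal point, pixels), "extrinsics" (4x4, takes a point from camera to world coordinates); the wrist camera has in their place "mount" (4x4, takes a point from camera to tool coordinates, whose origin is the TCP and whose axes are the flange's). Camera axes: x right, y up, looking along -z (the intrinsics and any distortion apply to the point x, -y, -z); pixel columns grow to the right and rows downward; lengths in m; the calibration is good to about 2 mm. A picture is of the moment at which its call begins: read the wrist's pose just before it.
- manip.sign_off(): hands the job in; it is judged then, once.
The state is a dict: "t": time; "q": joint angles; "qd": joint speeds; "tau": joint torques, N m; "tcp_pos": TCP position; "tool_rot": TCP orientation; "force": force on the tool from outside, world axes, zero at the start; "ft_torque": the same for the moment, N m; "finger_gap": opening from 0.0 (shut) to 1.0 (fully open); "gripper_force": force on a finger pad.
Only numpy, scipy, OpenCV 4.12 (cv2) and the standard library are available. Lean on these libraries where they do the work, as an engineer would, in place of code of your own. Each camera call takes 0.05 s, during which the arm holds its last target. There are 200 camera calls.

## Working session

There is one attempt and no reset: what is moved stays moved. The work goes in short steps, Python scripts to look and compute and a tool call to move; the robot and the scene stay as the last step left them, time stands still between calls to the robot, and variables do not carry over. Pictures are saved under pics/ and viewed, at most 14 in all, crops included, and the job is handed in when it is done.

Besides the shell and the picture viewer there is one more tool, called after "Call:" as a command line: name --pt "numbers of a row" for each row, then --argument value for the rest. drive_tool: Moves the arm, as the interface text tells. Its arguments: {"type":"object","properties":{"plan":{"type":"array"},"newtons":{"type":"number"}},"required":["plan"]}

```bash
ls; mkdir -p pics; python3 - <<'E'
from station import manip
import cv2,numpy as np
s=manip.sense();print({k:np.round(v,3) for k,v in s.items()},manip.finger_overhang)
for n in("top","scene"):
    d=manip.snapshot(n);cv2.imwrite(f"pics/{n}0.png",d["image"][:,:,::-1]);np.savez(f"{n}0.npz",**d)
    print({k:(np.round(v,3).tolist()) for k,v in d.items() if k not in("image","z_map")})
E
```

```text
pics
{'t': np.float64(0.0), 'q': array([ 1.104,  0.528,  1.434,  0.   ,  1.181, -0.178]), 'qd': array([ 0.001, -0.002, -0.001, -0.   , -0.001, -0.001]), 'tau': array([-1.0000e-03, -4.4235e+01, -1.7802e+01, -0.0000e+00,  8.0000e-03,
       -0.0000e+00]), 'tcp_pos': array([0.177, 0.599, 0.244]), 'tool_rot': array([ 0.143,  0.99 , -0.001, -0.   ]), 'force': array([-0.463,  0.607, -0.263]), 'ft_torque': array([-0.027, -0.062,  0.001]), 'gripper_force': np.float64(0.0), 'finger_gap': np.float64(1.001)} 0.014
{'fov_y': 56.662, 'cx': 281.291, 'cy': 208.237, 'extrinsics': [[-0.022, 0.999, -0.041, 0.46], [-1.0, -0.023, -0.014, -0.011], [-0.015, 0.04, 0.999, 0.782], [0.0, 0.0, 0.0, 1.0]]}
{'fov_y': 48.907, 'cx': 281.834, 'cy': 211.867, 'extrinsics': [[-0.194, -0.67, 0.716, 1.166], [0.981, -0.121, 0.152, 0.141], [-0.015, 0.732, 0.681, 0.654], [0.0, 0.0, 0.0, 1.0]]}
```

View pics/top0.png

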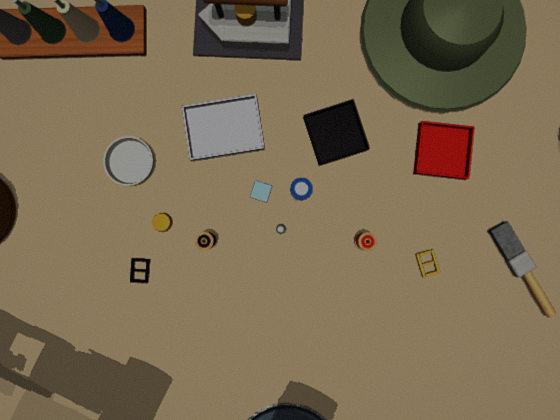

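View pics/scene0.png

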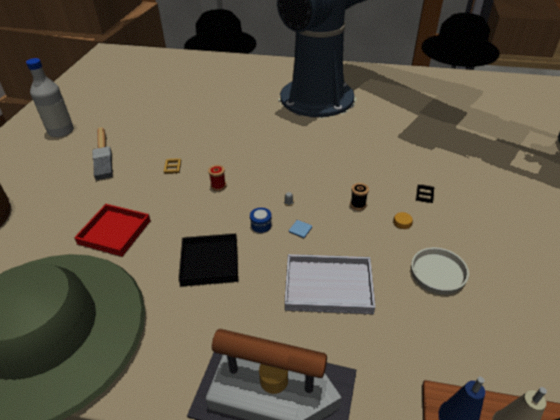

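The top view shows the black spool at about (206,240), red spool (367,241), thimble (281,229), brass buckle (428,263), black buckle (140,270) and tin (301,188). The trays are metal (224,127), black (336,131) and red (444,150), with the dish at (129,161). The scene view agrees; the blue patch and yellow disc are distractors. Next I measure each one by its top surface.

```bash
cat > h.py <<'E'
import numpy as np,cv2
def rays(d,uv,E=None):
    E=d["extrinsics"] if E is None else E
    f=210/np.tan(np.radians(float(d["fov_y"]))/2); uv=np.atleast_2d(uv).astype(float)
    c=np.stack([(uv[:,0]-d["cx"])/f,-(uv[:,1]-d["cy"])/f,-np.ones(len(uv))],1)
    return E[:3,3],c@E[:3,:3].T
def onplane(d,uv,z,E=None):
    o,r=rays(d,uv,E); return o+r*((z-o[2])/r[:,2])[:,None]
def cloud(d,E=None):
    v,u=np.mgrid[:420,:560]; o,r=rays(d,np.stack([u.ravel(),v.ravel()],1),E)
    return (o+r*d["z_map"].reshape(-1,1)).reshape(420,560,3)
SEED=dict(spool_black=((206,240),.046,22),spool_red=((367,241),.046,22),buckle_brass=((428,263),.008,22),buckle_black=((140,270),.008,22),thimble=((281,229),.026,12),pin_tin=((301,188),.031,18),tray_black=((336,131),.02,48),tray_red=((444,150),.02,44),tray_metal=((224,127),.02,55),dish=((129,161),.018,38))
E
python3 - <<'E'
from h import *
for n in("top","scene"):
    d=dict(np.load(n+"0.npz"));P=cloud(d);
    if n=="top":
        print("table z", [np.round(P[r,c,2],4) for r,c in((300,250),(220,340),(190,400),(300,450))])
        for k,((u,v),h,w) in SEED.items():
            m=np.zeros((420,560),np.uint8);s=np.s_[v-w:v+w,u-w:u+w]
            lo=h*.75 if h>.01 else .004
            m[s]=((P[s][...,2]>lo)&(P[s][...,2]<h+.02))
            nl,lab,st,cen=cv2.connectedComponentsWithStats(m)
            i=1+np.argmax(st[1:,4]);ys,xs=np.nonzero(lab==i)
            q=onplane(d,np.stack([xs,ys],1),h)[:,:2]
            r=cv2.minAreaRect((q*1000).astype(np.float32))
            print(k,st[i,4],"zmed",np.round(np.median(P[ys,xs,2]),4),"rect",np.round(r[0],1),np.round(r[1],1),round(r[2],1), "mean",np.round(q.mean(0)*1000,1),"cloud",np.round(P[ys,xs,:2].mean(0)*1000,1))
E
```

```text
table z [np.float64(0.0016), np.float64(-0.0023), np.float64(0.0009), np.float64(0.0013)]
spool_black 286 zmed 0.0467 rect [431.4 147.3] [34.2 33.9] 88.8 mean [431.7 147.3] cloud [431.7 147.1]
spool_red 288 zmed 0.0468 rect [ 423.8 -160.6] [34.3 34.6] 43.5 mean [ 423.8 -160.2] cloud [ 423.9 -160. ]
buckle_brass 290 zmed 0.0081 rect [ 376.7 -285.1] [49.  36.8] 14.6 mean [ 376.5 -285.4] cloud [ 376.5 -285.4]
buckle_black 279 zmed 0.0079 rect [374.2 284.5] [37.3 48.4] 85.5 mean [374.3 285. ] cloud [374.3 285. ]
thimble 58 zmed 0.0253 rect [450.6   2.5] [13.6 15.5] 88.7 mean [450.8   2.5] cloud [450.8   2.6]
pin_tin 406 zmed 0.0318 rect [527.9 -38.9] [42.4 42.4] 43.7 mean [527.4 -39. ] cloud [527.4 -39. ]
tray_black 499 zmed 0.0203 rect [ 639.3 -111.4] [104.6 104.4] 16.5 mean [ 641.4 -113.2] cloud [ 641.4 -113.1]
tray_red 550 zmed 0.0201 rect [ 598.5 -322.1] [105.8 104.9] 81.9 mean [ 599.3 -323.2] cloud [ 599.3 -323.3]
tray_metal 616 zmed 0.0202 rect [654.9 112.6] [110.9 150. ] 7.7 mean [656.2 114. ] cloud [656.2 114. ]
dish 386 zmed 0.018 rect [592.9 302.3] [95.9 98. ] 89.5 mean [594.9 307.3] cloud [594.9 307.4]
```

Call:
drive_tool --pt "0 0 0 0 0 -8.2 1" --pt "0 0 0 0 0 -8.2 1" --pt "-0.02 -0.036 0.008 0 0 0 1" --pt "-0.02 -0.036 0.008 0 0 0 1" --pt "-0.02 -0.036 0.008 0 0 0 1" --pt "-0.02 -0.036 0.008 0 0 0 1" --pt "-0.02 -0.036 0.008 0 0 0 1" --pt "-0.02 -0.036 0.008 0 0 0 1" --pt "-0.02 -0.036 0.008 0 0 0 1" --pt "-0.02 -0.036 0.008 0 0 0 1" --newtons 40

```text
t: 1.1
tcp_pos: [0.3373, 0.3095, 0.1809]
tool_rot: [0.001, 1.0, -0.0, -0.0]
force: [0.9, 0.7, -0.3]
finger_gap: 1.001
gripper_force: 0.0
```

Call:
drive_tool --pt "-0.0188 -0.0325 0.016 0 0 0 1" --pt "-0.0188 -0.0325 0.016 0 0 0 1" --pt "-0.0188 -0.0325 0.016 0 0 0 1" --pt "-0.0188 -0.0325 0.016 0 0 0 1" --pt "-0.0188 -0.0325 0.016 0 0 0 1" --pt "0 0 0 0 0 0 1" --pt "0 0 0.021 0 0 0 1" --pt "0 0 0.021 0 0 0 1" --pt "0 0 0.021 0 0 0 1" --pt "0 0 0.021 0 0 0 1"

```text
t: 2.1
tcp_pos: [0.4304, 0.149, 0.0168]
tool_rot: [0.001, 1.0, 0.0, 0.0]
force: [0.4, 0.2, 0.2]
finger_gap: 1.0
gripper_force: 0.0
```

Call:
drive_tool --pt "0 0 0 0 0 0 -1" --pt "0 0 0 0 0 0 -1" --pt "0 0 0 0 0 0 -1" --pt "0 0 0 0 0 0 -1" --pt "0 0 0 0 0 0 -1" --pt "0 0 0 0 0 0 -1" --pt "0 0 0 0 0 0 -1" --pt "0 0 0 0 0 0 -1"

```text
t: 2.9
tcp_pos: [0.4311, 0.1485, 0.018]
tool_rot: [0.001, 1.0, 0.0, 0.001]
force: [0.5, 0.5, 6.6]
finger_gap: 0.36
gripper_force: 100.8
```

Call:
drive_tool --pt "0 0 -0.02 0 0 0 -1" --pt "0 0 -0.03 0 0 0 -1" --pt "0 0 -0.03 0 0 0 -1" --pt "-0.025 -0.03 0 0 0 0 -1" --pt "-0.025 -0.03 0 0 0 0 -1" --pt "-0.025 -0.03 0 0 0 0 -1" --pt "-0.025 -0.03 0 0 0 0 -1" --pt "-0.025 -0.03 0 0 0 0 -1" --pt "-0.025 -0.03 0 0 0 0 -1" --pt "0 0 0 0 0 0 -1"

```text
t: 3.9
tcp_pos: [0.5852, -0.0365, 0.0978]
tool_rot: [0.003, 1.0, -0.001, 0.004]
force: [-0.1, 0.7, 0.6]
finger_gap: 0.362
gripper_force: 100.7
```

Call:
drive_tool --pt "-0.019 -0.025 0 0 0 0 -1" --pt "-0.019 -0.025 0 0 0 0 -1" --pt "-0.018 -0.025 0 0 0 0 -1" --pt "0 0 0 0 0 0 -1" --pt "0 0 0.02 0 0 0 -1" --pt "0 0 0.02 0 0 0 -1" --pt "0 0 0.02 0 0 0 -1" --pt "0 0 0.01 0 0 0 -1" --pt "0 0 0 0 0 0 -1" --pt "0 0 0 0 0 0 -1"

```text
t: 4.9
tcp_pos: [0.6361, -0.1065, 0.0276]
tool_rot: [0.001, 1.0, 0.0, -0.0]
force: [0.4, 0.5, -0.5]
finger_gap: 0.359
gripper_force: 100.7
```

Call:
drive_tool --pt "0 0 0.003 0 0 0 -1" --pt "0 0 0.002 0 0 0 -1" --pt "0 0 0 0 0 0 -1" --pt "0 0 0 0 0 0 -1" --newtons 30

```text
t: 5.3
tcp_pos: [0.6364, -0.107, 0.0226]
tool_rot: [0.001, 1.0, -0.0, 0.0]
force: [-0.1, -0.5, -0.1]
finger_gap: 0.365
gripper_force: 100.7
```

Call:
drive_tool --pt "0 0 0.001 0 0 0 -1" --pt "0 0 0 0 0 0 0.25" --pt "0 0 0 0 0 0 0.25" --pt "0 0 0 0 0 0 0.25" --pt "0 0 0 0 0 0 0.25"

```text
t: 5.8
tcp_pos: [0.6362, -0.1069, 0.0212]
tool_rot: [0.001, 1.0, 0.0, -0.0]
force: [0.3, 0.4, -0.9]
finger_gap: 0.625
gripper_force: 25.6
```

Call:
drive_tool --pt "0 0 -0.02 0 0 0 0.25" --pt "0 0 -0.03 0 0 0 0.25" --pt "0 0 -0.04 0 0 0 1" --pt "0.0425 -0.0105 0 0 0 0 1" --pt "0.0425 -0.0105 0 0 0 0 1" --pt "0.0425 -0.0105 0 0 0 0 1" --pt "0.0425 -0.0105 0 0 0 0 1" --pt "0.0425 -0.0105 0 0 0 0 1" --pt "0 0 0 0 0 0 1" --pt "0 0 0 0 0 0 1"

```text
t: 6.8
tcp_pos: [0.4233, -0.1597, 0.1116]
tool_rot: [0.002, 1.0, -0.0, 0.0]
force: [0.3, 0.2, -0.5]
finger_gap: 1.0
gripper_force: 25.6
```

```bash
python3 - <<'E'
from station import manip
import cv2,numpy as np
d=manip.snapshot("top");i=d["image"][:,:,::-1];cv2.imwrite("pics/t1.png",i[90:290,120:500].repeat(2,0).repeat(2,1))
E
```

```text
(no output)
```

View pics/t1.png

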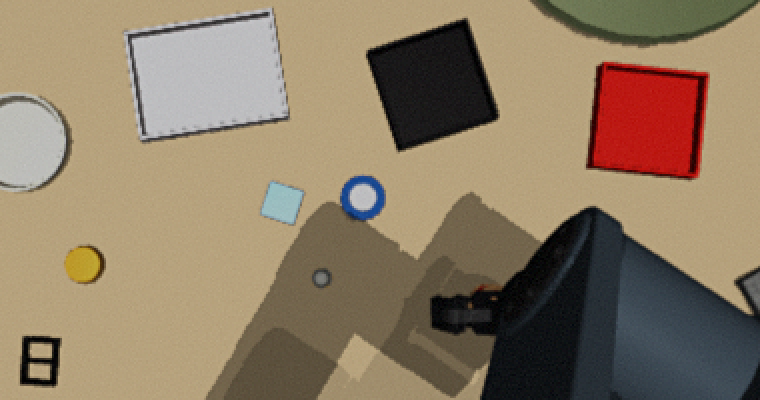

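The black spool is in neither the black tray, crop (432,85), nor its old place, so I need the other cameras.

```bash
python3 - <<'E'
from station import manip
import cv2,numpy as np
a=manip.snapshot("scene")["image"][:,:,::-1];b=manip.snapshot("wrist")["image"][:,:,::-1]
cv2.imwrite("pics/sw1.png",np.hstack([cv2.resize(a[80:360,60:480],(400,267)),cv2.resize(b,(400,300))[:267]]))
E
```

```text
(no output)
```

View pics/sw1.png

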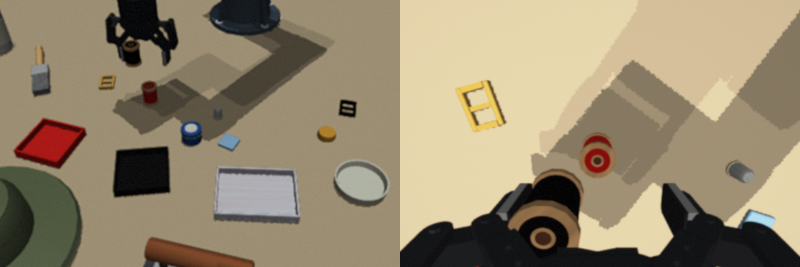

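```bash
python3 - <<'E'
from station import manip
import cv2,numpy as np
a=manip.snapshot("scene");b=manip.snapshot("wrist")
cv2.imwrite("pics/z1.png",np.hstack([cv2.resize(a["image"][60:170,160:270,::-1],(400,400)),cv2.resize(b["image"][220:420,40:240,::-1],(400,400))]))
print(b["mount"].round(3).tolist(), b["fov_y"]); s=manip.sense();print(s["force"],s["ft_torque"],s["gripper_force"],s["finger_gap"])
E
```

```text
[[-0.0, 0.96, 0.279, 0.07], [1.0, 0.0, 0.0, 0.001], [0.0, 0.279, -0.96, -0.128], [0.0, 0.0, 0.0, 1.0]] 69.66368762668375
[ 0.09026555  0.33907497 -0.06170348] [ 0.03140616 -0.0666826   0.01891911] 25.624261116608977 1.000014901725621
```

View pics/z1.png

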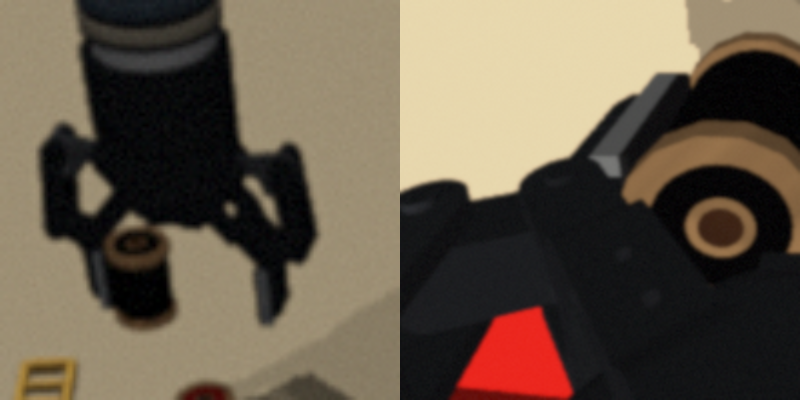

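The -y pad is wedged between the flanges, so the spool is hanging on that finger: crop left (140,280), right (720,228). I'll roll it off against a tray wall, and grip the red spool higher, by its top flange. First I locate the hanging spool in the tool frame.

```bash
python3 - <<'E'
from station import manip
from h import *
d=manip.snapshot("wrist");P=cloud(d,d["mount"])*1000
for r,c in((334,200),(318,200),(340,170),(345,165),(300,205),(250,210),(250,190)): print(r,c,P[r,c].round(1))
# spool points: within tool box, not finger (brown colour)
hsv=cv2.cvtColor(d["image"],cv2.COLOR_RGB2HSV);m=(hsv[...,0]<22)&(hsv[...,1]>80)&(d["z_map"]<.2)&(d["z_map"]>.02)
q=P[m];print(len(q),q.min(0).round(1),q.max(0).round(1));
for lo in range(-50,30,6):
    s=q[(q[:,2]>=lo)&(q[:,2]<lo+6)]
    if len(s)>5:print(lo,len(s),s.min(0).round(1),s.max(0).round(1))
E
```

```text
334 200 [ -1.  -25.2 -40.4]
318 200 [  4.8 -25.  -39.6]
340 170 [ 16.4 -25.8 -64. ]
345 165 [ 16.1 -26.6 -65.5]
300 205 [ 11.8 -22.8 -39.5]
250 210 [ 14.3 -28.3  -4.9]
250 190 [ 10.  -40.1   4.8]
5532 [-13.9 -61.4 -79.7] [18.6 44.  65.1]
-50 26 [-12.7 -61.3 -50. ] [ 11.7 -36.3 -46.6]
-44 3488 [-13.  -41.3 -41.6] [ 17.8  -7.2 -38. ]
-38 540 [  0.4 -43.7 -38. ] [ 17.3  -7.5 -32.1]
-32 137 [  0.7 -42.  -31.9] [ 15.3  -9.9 -26.1]
-26 60 [ -0.  -41.9 -25.9] [ 15.2  -9.9 -20. ]
-20 54 [ -5.1 -41.6 -19.8] [ 15.4  43.7 -14. ]
-14 65 [ -6.3 -38.3 -14. ] [15.2 44.  -8. ]
-8 135 [ -2.4 -41.6  -7.9] [15.6 -9.8 -2.1]
-2 717 [ -9.  -41.8  -2. ] [17.1 -8.1  4. ]
4 125 [ -0. -41.   4.] [17.1 -8.3  6.9]
```

Call:
drive_tool --pt "0 0 0 0 0 -8.25 1" --pt "0 0 0 0 0 -8.25 1" --pt "-0.0388 0.0068 0 0 0 0 1" --pt "-0.0388 0.0068 0 0 0 0 1" --pt "-0.0388 0.0068 0 0 0 0 1" --pt "-0.0388 0.0068 0 0 0 0 1" --pt "-0.0388 0.0068 0 0 0 0 1" --pt "0 0 0.02 0 0 0 1" --pt "0 0 0.02 0 0 0 1" --pt "0 0 0 0 0 0 1"

```text
t: 8.1
tcp_pos: [0.5986, -0.0701, 0.0685]
tool_rot: [-0.144, 0.99, 0.001, -0.003]
force: [-0.7, 1.0, 0.0]
finger_gap: 1.001
gripper_force: 25.6
```

Call:
drive_tool --pt "0 0 0.02 0 0 0 1" --pt "0 0 0.02 0 0 0 1" --pt "0 0 0.012 0 0 0 1" --pt "0 0 0.0045 0 0 0 1" --pt "0 0 0 0 0 0 1" --pt "0 0 0 0 0 0 1"

```text
t: 8.7
tcp_pos: [0.6008, -0.0719, 0.0156]
tool_rot: [-0.143, 0.99, -0.0, 0.001]
force: [-0.4, 0.4, 0.2]
finger_gap: 1.0
gripper_force: 25.6
```

Call:
drive_tool --pt "0 0.002 0 0 0 0 1" --pt "0 0.001 0 0 0 0 1" --pt "0 0.001 0 0 0 0 1" --pt "0 0 0 0 0 0 1"

```text
t: 9.1
tcp_pos: [0.5991, -0.0677, 0.0151]
tool_rot: [-0.143, 0.99, -0.0, 0.0]
force: [0.1, -0.4, -0.4]
finger_gap: 0.996
gripper_force: 25.6
```

Call:
drive_tool --pt "0 0 0.004 0 0 0 1" --pt "0 0.001 0 0 0 0 1" --pt "0 0.001 0 0 0 0 1" --pt "0 0.001 0 0 0 0 1" --pt "0 0 0 0 0 0 1"

```text
t: 9.6
tcp_pos: [0.5981, -0.0648, 0.0108]
tool_rot: [-0.143, 0.99, 0.0, -0.0]
force: [-0.0, -0.2, -0.7]
finger_gap: 1.0
gripper_force: 25.6
```

Call:
drive_tool --pt "0 0.001 0 0 0 0 1" --pt "0 0.001 0 0 0 0 1" --pt "0 0 0 0 0 0 1"

```text
t: 9.9
tcp_pos: [0.5982, -0.0636, 0.011]
tool_rot: [-0.143, 0.99, -0.001, 0.001]
force: [1.4, -2.2, -0.5]
finger_gap: 1.0
gripper_force: 25.9
```

Call:
drive_tool --pt "0 0.001 0 0 0 0 1" --pt "-0.005 0 0 0 0 0 1" --pt "-0.005 0 0 0 0 0 1" --pt "-0.005 0 0 0 0 0 1" --pt "-0.005 0 0 0 0 0 1" --pt "0 0 0 0 0 0 1"

```text
t: 10.5
tcp_pos: [0.6185, -0.0572, 0.0118]
tool_rot: [-0.143, 0.99, -0.001, 0.002]
force: [0.6, -4.1, 4.4]
finger_gap: 1.001
gripper_force: 2.8
```

```bash
cat > spool.py <<'E'
from station import manip
from h import *
d=manip.snapshot("wrist");P=cloud(d,d["mount"])*1000
hsv=cv2.cvtColor(d["image"],cv2.COLOR_RGB2HSV);m=(hsv[...,0]<22)&(hsv[...,1]>80)&(d["z_map"]>.02)
q=P[m];s=q[(q[:,2]>-44)&(q[:,2]<-34)&(q[:,1]<10)]
print(len(s),"top flange tool-frame min/max",s.min(0).round(1),s.max(0).round(1))
st=manip.sense();print(st["force"].round(1),st["gripper_force"])
E
python3 spool.py
```

```text
5610 top flange tool-frame min/max [-10.4 -43.9 -41.3] [ 26.5  -6.4 -34. ]
[ 0.9 -4.5  3.9] 2.9934225731994957
```

Rolling works: the spool has slid 8.5 mm along the pad and the wedge force has fallen to 3 N.

Call:
drive_tool --pt "-0.006 0 0 0 0 0 1" --pt "-0.006 0 0 0 0 0 1" --pt "-0.006 0 0 0 0 0 1" --pt "-0.006 0 0 0 0 0 1" --pt "-0.004 0 0 0 0 0 1" --pt "0 0 0 0 0 0 1"

```text
t: 11.15
tcp_pos: [0.6428, -0.0473, 0.01]
tool_rot: [-0.143, 0.99, 0.001, -0.001]
force: [-0.0, 0.2, 0.8]
finger_gap: 0.999
gripper_force: 2.3
```

```bash
python3 spool.py
```

```text
6529 top flange tool-frame min/max [  0.9 -48.6 -43.5] [ 38.6 -11.  -34. ]
[-1.1  0.5  0.4] 2.3586414620513096
```

Call:
drive_tool --pt "-0.006 0 0 0 0 0 1" --pt "-0.006 0 0 0 0 0 1" --pt "0 0 0 0 0 0 1"

```text
t: 11.5
tcp_pos: [0.6562, -0.045, 0.0108]
tool_rot: [-0.143, 0.99, -0.0, 0.001]
force: [1.0, 0.3, -0.5]
finger_gap: 1.002
gripper_force: 2.0
```

```bash
python3 spool.py
```

```text
6565 top flange tool-frame min/max [  3.  -48.8 -42. ] [ 41.3 -13.1 -34. ]
[-0.1 -0.3 -0. ] 2.084755174582824
```

Call:
drive_tool --pt "0 -0.012 0 0 0 0 1" --pt "0 0 0 0 0 0 1"

```text
t: 11.75
tcp_pos: [0.6592, -0.0585, 0.0109]
tool_rot: [-0.142, 0.99, -0.001, 0.001]
force: [0.4, 0.7, -0.4]
finger_gap: 0.999
gripper_force: 2.7
```

```bash
python3 spool.py
```

```text
6343 top flange tool-frame min/max [ -0.6 -45.9 -41.8] [ 36.6  -8.9 -34. ]
[ 0.3  1.1 -1.6] 2.754577766172588
```

Call:
drive_tool --pt "0.01 0 0 0 0 0 1" --pt "0.01 0 0 0 0 0 1" --pt "0.01 0 0 0 0 0 1" --pt "0.01 0 0 0 0 0 1" --pt "0 0.005 0 0 0 0 1" --pt "0 0.004 0 0 0 0 1" --pt "0 0.002 0 0 0 0 1" --pt "0 0 0 0 0 0 1"

```text
t: 12.6
tcp_pos: [0.6174, -0.0569, 0.011]
tool_rot: [-0.143, 0.99, -0.0, 0.001]
force: [-0.0, -0.5, -0.7]
finger_gap: 0.997
gripper_force: 2.9
```

```bash
python3 spool.py
```

```text
6203 top flange tool-frame min/max [ -3.2 -46.1 -41.7] [ 33.6  -7.9 -34. ]
[-0.1 -0.2 -1.2] 2.8532243880908936
```

Call:
drive_tool --pt "0 0.001 0 0 0 0 1" --pt "0 0.001 0 0 0 0 1" --pt "-0.006 0.0005 0 0 0 0 1" --pt "-0.006 0 0 0 0 0 1" --pt "-0.006 0.0005 0 0 0 0 1" --pt "-0.006 0 0 0 0 0 1" --pt "-0.006 0 0 0 0 0 1" --pt "-0.006 0 0 0 0 0 1" --pt "-0.003 0 0 0 0 0 1"

```text
t: 13.55
tcp_pos: [0.6542, -0.0433, 0.0108]
tool_rot: [-0.143, 0.99, -0.0, 0.0]
force: [-0.4, -0.4, -0.8]
finger_gap: 1.0
gripper_force: 1.1
```

```bash
python3 spool.py
```

```text
6698 top flange tool-frame min/max [  3.7 -52.1 -42.2] [ 43.4 -16.1 -34. ]
[ 0.4 -1.1  0.4] 1.2102788905031048
```

Call:
drive_tool --pt "-0.003 0 0 0 0 0 1" --pt "-0.001 -0.015 0 0 0 0 1" --pt "0 0 0 0 0 0 1"

```text
t: 13.9
tcp_pos: [0.6629, -0.0591, 0.0111]
tool_rot: [-0.142, 0.99, -0.001, 0.001]
force: [0.4, -0.1, -0.3]
finger_gap: 1.003
gripper_force: 0.3
```

```bash
python3 spool.py
```

```text
6503 top flange tool-frame min/max [  0.8 -48.4 -42.8] [ 37.6  -9.6 -34.2]
[-0.8 -0.3 -0.8] 0.279611490550451
```

Call:
drive_tool --pt "0 -0.022 0 0 0 0 1" --pt "0 0 0 0 0 0 1"

```text
t: 14.15
tcp_pos: [0.6693, -0.0812, 0.0112]
tool_rot: [-0.142, 0.99, -0.001, 0.001]
force: [0.7, -0.1, 0.4]
finger_gap: 1.001
gripper_force: 0.0
```

```bash
python3 spool.py
```

```text
6050 top flange tool-frame min/max [  2.8 -24.8 -40.6] [ 39.5  10.  -34. ]
[ 0.4 -0.5  0.3] 0.0
```

The spool is free and standing (pad force 0). I rise and go to the red one, gripping only its top flange this time.

Call:
drive_tool --pt "0 0 -0.045 0 0 0 1" --pt "0 0 -0.045 0 0 0 1" --pt "0 0 0 0 0 8.25 1" --pt "0 0 0 0 0 8.25 1" --pt "0.0409 -0.0132 0 0 0 0 1" --pt "0.0409 -0.0132 0 0 0 0 1" --pt "0.0409 -0.0132 0 0 0 0 1" --pt "0.0409 -0.0132 0 0 0 0 1" --pt "0.0409 -0.0132 0 0 0 0 1" --pt "0.0409 -0.0132 0 0 0 0 1"

```text
t: 15.2
tcp_pos: [0.4206, -0.1568, 0.1012]
tool_rot: [0.001, 1.0, -0.0, 0.0]
force: [0.4, -1.0, 0.3]
finger_gap: 1.001
gripper_force: 0.0
```

```bash
cat > meas.py <<'E'
import sys
from station import manip
from h import *
def run(names,save=None):
    d=manip.snapshot("top");P=cloud(d)
    if save: cv2.imwrite("pics/"+save,d["image"][90:290,90:490,::-1].repeat(2,0).repeat(2,1)[:,:800])
    for k,seed,h,w in names:
        o,E=None,np.linalg.inv(d["extrinsics"]);f=210/np.tan(np.radians(d["fov_y"])/2)
        c=E[:3,:3]@np.array([*seed,h])+E[:3,3];u=int(d["cx"]-f*c[0]/c[2]);v=int(d["cy"]+f*c[1]/c[2])
        m=np.zeros((420,560),np.uint8);s=np.s_[v-w:v+w,u-w:u+w];m[s]=(P[s][...,2]>h-.004)&(P[s][...,2]<h+.012)
        n,l,st,_=cv2.connectedComponentsWithStats(m)
        if n<2: print(k,"none");continue
        i=1+np.argmax(st[1:,4]);ys,xs=np.nonzero(l==i);q=onplane(d,np.stack([xs,ys],1),h)[:,:2]
        r=cv2.minAreaRect((q*1000).astype(np.float32));print(k,st[i,4],"z",P[ys,xs,2].mean().round(4),np.round(r[0],1),np.round(r[1],1),round(r[2],1))
E
python3 -c "
from meas import *
run([('black',(.65,-.09),.05,20),('tin',(.528,-.039),.031,16),('thimble',(.451,.0025),.026,12)],'t2.png')"
```

```text
black 282 z 0.051 [649.2 -96. ] [34.  34.4] 88.5
tin 396 z 0.0318 [527.9 -38.9] [42.5 40.7] 88.6
thimble 50 z 0.025 [450.6   2.5] [14.1 14.1] 17.1
```

The black spool stands upright in the black tray (top at z 51 mm). Now the red one.

Call:
drive_tool --pt "0 0 0 0 0 0 1" --pt "0 0 0.02 0 0 0 1" --pt "0 0 0.02 0 0 0 1" --pt "0 0 0 0 0 0 1" --pt "0 0 0 0 0 0 1"

```text
t: 15.75
tcp_pos: [0.4231, -0.1566, 0.0608]
tool_rot: [0.0, 1.0, -0.0, 0.0]
force: [1.7, 0.2, -0.2]
finger_gap: 0.997
gripper_force: 0.0
```

Call:
drive_tool --pt "-0.0007 -0.0038 0.015 0 0 0 1" --pt "0 0 0.0135 0 0 0 1" --pt "0 0 0 0 0 0 1" --pt "0 0 0 0 0 0 -1" --pt "0 0 0 0 0 0 -1" --pt "0 0 0 0 0 0 -1" --pt "0 0 0 0 0 0 -1" --pt "0 0 0 0 0 0 -1" --pt "0 0 0 0 0 0 -1" --pt "0 0 0 0 0 0 -1" --newtons 40

```text
t: 16.75
tcp_pos: [0.4232, -0.1606, 0.0331]
tool_rot: [0.001, 1.0, -0.0, 0.001]
force: [0.6, 1.0, 5.4]
finger_gap: 0.397
gripper_force: 39.1
```

Call:
drive_tool --pt "0 0 -0.01 0 0 0 -1" --pt "0 0 -0.02 0 0 0 -1" --pt "0 0 -0.03 0 0 0 -1" --pt "0 0 0 0 0 0 -1"

```text
t: 17.15
tcp_pos: [0.4244, -0.1614, 0.0954]
tool_rot: [0.001, 1.0, -0.002, 0.003]
force: [-0.4, -0.5, -0.7]
finger_gap: 0.398
gripper_force: 39.8
```

```bash
python3 - <<'E'
from station import manip
import cv2,numpy as np
a=manip.snapshot("scene");b=manip.snapshot("wrist")
cv2.imwrite("pics/z2.png",np.hstack([cv2.resize(a["image"][60:200,160:300,::-1],(400,400)),cv2.resize(b["image"][220:420,180:380,::-1],(400,400))]))
E
```

View pics/z2.png

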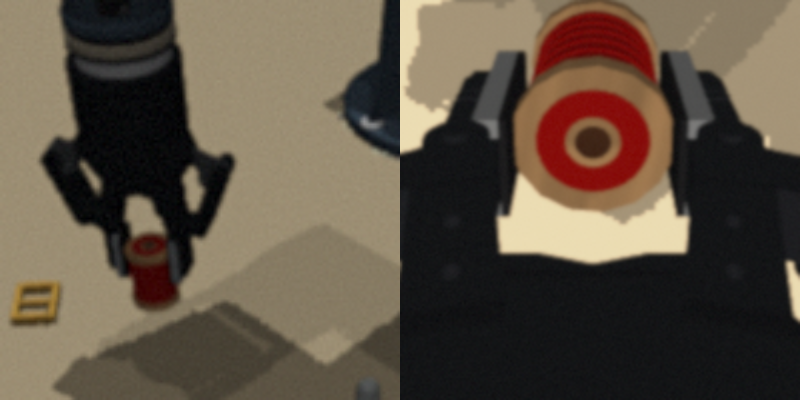

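The red spool is held upright by its top flange at crop (155,250). Carrying it to the red tray.

Call:
drive_tool --pt "-0.029 -0.0268 0 0 0 0 -1" --pt "-0.029 -0.0268 0 0 0 0 -1" --pt "-0.029 -0.0268 0 0 0 0 -1" --pt "-0.029 -0.0268 0 0 0 0 -1" --pt "-0.029 -0.0268 0 0 0 0 -1" --pt "-0.029 -0.0268 0 0 0 0 -1" --pt "0 0 0 0 0 0 -1" --pt "0 0 0.02 0 0 0 -1" --pt "0 0 0.02 0 0 0 -1" --pt "0 0 0 0 0 0 -1"

```text
t: 18.25
tcp_pos: [0.5931, -0.3189, 0.0478]
tool_rot: [0.001, 1.0, 0.003, -0.004]
force: [-1.0, 0.9, -0.3]
finger_gap: 0.397
gripper_force: 39.9
```

Call:
drive_tool --pt "0 0 0.006 0 0 0 -1" --pt "0 0 0 0 0 0 -1" --pt "0 0 0.003 0 0 0 -1" --pt "0 0 0 0 0 0 -1" --pt "0 0 0 0 0 0 -1"

```text
t: 18.75
tcp_pos: [0.5968, -0.3217, 0.0439]
tool_rot: [0.001, 1.0, -0.0, 0.0]
force: [-0.4, -0.5, 0.3]
finger_gap: 0.398
gripper_force: 39.9
```

Call:
drive_tool --pt "0 0 0.003 0 0 0 -1" --pt "0 0 0.002 0 0 0 -1" --pt "0 0 0.001 0 0 0 -1" --pt "0 0 0 0 0 0 -1" --pt "0 0 0 0 0 0 -1"

```text
t: 19.25
tcp_pos: [0.5966, -0.3215, 0.0374]
tool_rot: [0.001, 1.0, 0.0, -0.0]
force: [-0.1, -0.7, 0.6]
finger_gap: 0.394
gripper_force: 39.9
```

Call:
drive_tool --pt "0 0 0.001 0 0 0 -1" --pt "0 0 0 0 0 0 -1" --pt "0 0 0 0 0 0 0" --pt "0 0 0 0 0 0 0.3" --pt "0 0 0 0 0 0 0.3" --pt "0 0 0 0 0 0 0.3"

```text
t: 19.85
tcp_pos: [0.5965, -0.3215, 0.036]
tool_rot: [0.001, 1.0, 0.0, -0.0]
force: [0.5, 0.7, -0.2]
finger_gap: 0.651
gripper_force: 0.0
```

```bash
sed -i 's/s=q\[.*/s=q[(q[:,2]>-25)\&(q[:,2]<0)\&(abs(q[:,1])<25)\&(abs(q[:,0])<25)]/' spool.py; python3 spool.py
```

```text
5188 top flange tool-frame min/max [-19.9 -15.9 -15.7] [17.1 19.3 -0. ]
[ 0.5 -0.5 -0.1] 0.0
```

Call:
drive_tool --pt "0 0 -0.03 0 0 0 0.3" --pt "0 0 -0.04 0 0 0 0.3" --pt "0.044 0.0073 0 0 0 0 0.3" --pt "0.044 0.0073 0 0 0 0 0.3" --pt "0.044 0.0073 0 0 0 0 0.3" --pt "0.044 0.0073 0 0 0 0 0.3" --pt "0.044 0.0073 0 0 0 0 0.3" --pt "0 0 0 0 0 -7.3 0.3" --pt "0 0 0 0 0 -7.3 0.3" --pt "0 0 0 0 0 0 0.3"

```text
t: 20.9
tcp_pos: [0.3765, -0.2851, 0.1065]
tool_rot: [-0.126, 0.992, -0.0, 0.0]
force: [0.1, 0.3, 0.3]
finger_gap: 0.646
gripper_force: 0.0
```

```bash
python3 -c "
from meas import *
run([('black',(.65,-.096),.05,20),('red',(.598,-.3225),.05,20)])
d=manip.snapshot('wrist');P=cloud(d,d['mount'])*1000
hsv=cv2.cvtColor(d['image'],cv2.COLOR_RGB2HSV);m=((hsv[...,0]>19)&(hsv[...,0]<33)&(hsv[...,1]>140)).astype(np.uint8)
n,l,st,_=cv2.connectedComponentsWithStats(m);i=1+np.argmax(st[1:,4]);q=P[l==i]
print(len(q),'buckle in tool',cv2.minAreaRect(q[:,:2].astype(np.float32)),np.median(q[:,2]))
cv2.imwrite('pics/w3.png',d['image'][:,:,::-1])"
```

```text
black 281 z 0.0509 [649.2 -96. ] [34.  34.4] 88.5
red 297 z 0.0509 [ 597.7 -320.8] [35.6 34.1] 88.5
1272 buckle in tool ((22.586986541748047, 0.1576690673828125), (34.87610626220703, 94.34385681152344), 89.92472839355469) 99.45717853420061
```

Call:
drive_tool --pt "0 0 0.03 0 0 0 0.3" --pt "0 0 0.03 0 0 0 0.3" --pt "0 0 0.02 0 0 0 0.3" --pt "0 0 0.008 0 0 0 0.3" --pt "0 0 0.0035 0 0 0 0.3" --pt "0 0 0 0 0 0 0.3" --pt "0 0 0 0 0 0 0.3"

```text
t: 21.7
tcp_pos: [0.3771, -0.2851, 0.0155]
tool_rot: [-0.126, 0.992, -0.001, 0.0]
force: [-0.7, -0.3, -0.0]
finger_gap: 0.651
gripper_force: 0.0
```

Call:
drive_tool --pt "0 0 0 0 0 0 -1" --pt "0 0 0 0 0 0 -1" --pt "0 0 0 0 0 0 -1" --pt "0 0 0 0 0 0 -1" --pt "0 0 0 0 0 0 -1" --pt "0 0 0 0 0 0 -1"

```text
t: 22.3
tcp_pos: [0.377, -0.2851, 0.0159]
tool_rot: [-0.126, 0.992, -0.001, 0.001]
force: [0.5, -0.3, 5.3]
finger_gap: 0.404
gripper_force: 39.7
```

Call:
drive_tool --pt "0 0 -0.04 0 0 0 -1" --pt "0 0 -0.045 0 0 0 -1" --pt "0 0 0 0 0 8.075 -1" --pt "0 0 0 0 0 8.075 -1" --pt "0 0 0 0 0 8.075 -1" --pt "0 0 0 0 0 8.075 -1" --pt "0 0 0 0 0 8.075 -1" --pt "0 0 0 0 0 8.075 -1" --pt "0 0 0 0 0 8.075 -1" --pt "0 0 0 0 0 8.075 -1"

```text
t: 23.3
tcp_pos: [0.3766, -0.2847, 0.1002]
tool_rot: [0.426, 0.905, -0.0, 0.0]
force: [-0.7, 0.3, -1.0]
finger_gap: 0.404
gripper_force: 40.4
```

Call:
drive_tool --pt "0 0 0 0 0 8.075 -1" --pt "0 0 0 0 0 8.075 -1" --pt "0 0 0 0 0 8.075 -1" --pt "0 0 0 0 0 8.075 -1" --pt "0.029 0.0295 0 0 0 0 -1" --pt "0.029 0.0295 0 0 0 0 -1" --pt "0.029 0.0295 0 0 0 0 -1" --pt "0.029 0.0295 0 0 0 0 -1" --pt "0.029 0.0295 0 0 0 0 -1" --pt "0.029 0.0295 0 0 0 0 -1"

```text
t: 24.3
tcp_pos: [0.5298, -0.0873, 0.1002]
tool_rot: [0.659, 0.752, 0.0, 0.0]
force: [-0.3, -0.3, -0.7]
finger_gap: 0.405
gripper_force: 40.4
```

Call:
drive_tool --pt "0.029 0.0295 0 0 0 0 -1" --pt "0.029 0.0295 0 0 0 0 -1" --pt "0.029 0.0295 0 0 0 0 -1" --pt "0.029 0.0295 0 0 0 0 -1" --pt "0 0 0 0 0 0 -1" --pt "0 0 0 0 0 0 -1"

```text
t: 24.9
tcp_pos: [0.6304, 0.0427, 0.0998]
tool_rot: [0.658, 0.753, -0.0, -0.0]
force: [-0.7, 0.0, -0.4]
finger_gap: 0.402
gripper_force: 40.4
```

Call:
drive_tool --pt "0.016 0.0168 0 0 0 0 -1" --pt "0.016 0.0168 0 0 0 0 -1" --pt "0 0 0 0 0 0 -1" --pt "0 0 0.03 0 0 0 -1" --pt "0 0 0.03 0 0 0 -1" --pt "0 0 0.012 0 0 0 -1" --pt "0 0 0 0 0 0 -1" --pt "0 0 0.005 0 0 0 -1" --pt "0 0 0.002 0 0 0 -1" --pt "0 0 0 0 0 0 -1"

```text
t: 25.9
tcp_pos: [0.6602, 0.0778, 0.0217]
tool_rot: [0.659, 0.752, 0.0, 0.001]
force: [-0.1, -0.2, -0.2]
finger_gap: 0.401
gripper_force: 40.4
```

Call:
drive_tool --pt "0 0 0.0005 0 0 0 -1" --pt "0 0 0 0 0 0 -1" --pt "0 0 0 0 0 0 0.1" --pt "0 0 0 0 0 0 0.1" --pt "0 0 0 0 0 0 0.1" --pt "0 0 -0.03 0 0 0 0.1" --pt "0 0 -0.04 0 0 0 0.1"

```text
t: 26.6
tcp_pos: [0.6576, 0.078, 0.0884]
tool_rot: [0.659, 0.752, -0.002, -0.002]
force: [1.2, -0.2, -0.1]
finger_gap: 0.55
gripper_force: 0.0
```

Call:
drive_tool --pt "0 0 -0.015 0 0 0 0.3" --pt "0.0269 -0.0283 0 0 0 0 0.3" --pt "0.0269 -0.0283 0 0 0 0 0.3" --pt "0.0269 -0.0283 0 0 0 0 0.3" --pt "0.0269 -0.0283 0 0 0 0 0.3" --pt "0.0269 -0.0283 0 0 0 0 0.3" --pt "0.0269 -0.0283 0 0 0 0 0.3" --pt "0.0269 -0.0283 0 0 0 0 0.3" --pt "0.0269 -0.0283 0 0 0 0 0.3" --pt "0.0269 -0.0283 0 0 0 0 0.3"

```text
t: 27.6
tcp_pos: [0.3739, 0.2849, 0.1053]
tool_rot: [0.659, 0.752, 0.0, 0.0]
force: [-0.6, 1.0, -0.3]
finger_gap: 0.651
gripper_force: 0.0
```

Call:
drive_tool --pt "0 0 0 0 0 -7.78 0.3" --pt "0 0 0 0 0 -7.78 0.3" --pt "0 0 0 0 0 -7.78 0.3" --pt "0 0 0 0 0 -7.78 0.3" --pt "0 0 0 0 0 -7.78 0.3" --pt "0 0 0 0 0 -7.78 0.3" --pt "0 0 0 0 0 -7.78 0.3" --pt "0 0 0 0 0 -7.78 0.3" --pt "0 0 0 0 0 -7.78 0.3" --pt "0 0 0 0 0 -7.78 0.3"

```text
t: 28.6
tcp_pos: [0.3752, 0.2842, 0.1052]
tool_rot: [0.037, 0.999, -0.0, -0.0]
force: [0.3, -0.3, -0.4]
finger_gap: 0.653
gripper_force: 0.0
```

```bash
python3 -c "
from meas import *
run([('brass',(.66,.0785),.012,18)],'t4.png')
print(manip.sense()['tcp_pos'],manip.sense()['tool_rot'])"
```

```text
brass 266 z 0.0122 [659.4  77.7] [37.1 48. ] 8.4
[0.37516482 0.2841955  0.10521689] [ 3.54990908e-02  9.99369709e-01 -1.08266182e-05  3.04403578e-06]
```

View pics/t4.png

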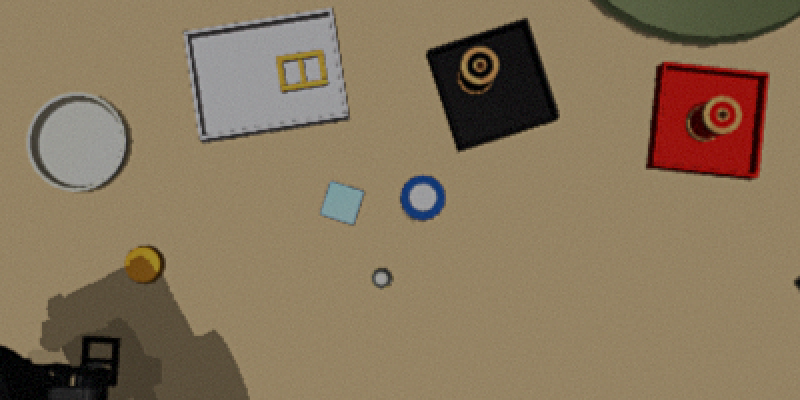

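The picture shows both spools standing in their trays, at (480,65) and (720,115), and the brass buckle flat in the metal tray at (302,70). Now the black buckle.

Call:
drive_tool --pt "0.0005 0 0.03 0 0 0 0.3" --pt "0 0 0.03 0 0 0 0.3" --pt "0 0 0.02 0 0 0 0.3" --pt "0 0 0.007 0 0 0 0.3" --pt "0 0 0.003 0 0 0 0.3" --pt "0 0 0 0 0 0 0.3" --pt "0 0 0 0 0 0 0.3"

```text
t: 29.35
tcp_pos: [0.3752, 0.2845, 0.0161]
tool_rot: [0.04, 0.999, 0.0, 0.001]
force: [-0.1, 0.2, -0.2]
finger_gap: 0.649
gripper_force: 0.0
```

Call:
drive_tool --pt "0 0 0 0 0 0 -1" --pt "0 0 0 0 0 0 -1" --pt "0 0 0 0 0 0 -1" --pt "0 0 0 0 0 0 -1" --pt "0 0 0 0 0 0 -1" --pt "0 0 0 0 0 0 -1"

```text
t: 29.95
tcp_pos: [0.3752, 0.2845, 0.0164]
tool_rot: [0.04, 0.999, 0.0, 0.001]
force: [-0.9, -0.3, 6.1]
finger_gap: 0.406
gripper_force: 39.5
```

Call:
drive_tool --pt "0 0 -0.04 0 0 0 -1" --pt "0 0 -0.045 0 0 0 -1" --pt "0 0 0 0 0 7.78 -1" --pt "0 0 0 0 0 7.78 -1" --pt "0 0 0 0 0 7.78 -1" --pt "0 0 0 0 0 7.78 -1" --pt "0 0 0 0 0 7.78 -1" --pt "0 0 0 0 0 7.78 -1" --pt "0 0 0 0 0 7.78 -1" --pt "0 0 0 0 0 7.78 -1"

```text
t: 30.95
tcp_pos: [0.3746, 0.2842, 0.1008]
tool_rot: [0.553, 0.833, 0.0, 0.0]
force: [0.1, -0.2, 0.4]
finger_gap: 0.405
gripper_force: 40.4
```

Call:
drive_tool --pt "0 0 0 0 0 7.78 -1" --pt "0 0 0 0 0 7.78 -1" --pt "-0.0217 0.0318 0 0 0 0 -1" --pt "-0.0217 0.0318 0 0 0 0 -1" --pt "-0.0217 0.0318 0 0 0 0 -1" --pt "-0.0217 0.0318 0 0 0 0 -1" --pt "-0.0217 0.0318 0 0 0 0 -1" --pt "-0.0217 0.0318 0 0 0 0 -1" --pt "-0.0217 0.0318 0 0 0 0 -1" --pt "-0.0217 0.0318 0 0 0 0 -1"

```text
t: 31.95
tcp_pos: [0.6508, 0.145, 0.1007]
tool_rot: [0.659, 0.752, 0.0, -0.0]
force: [1.2, 0.5, -1.0]
finger_gap: 0.404
gripper_force: 40.4
```

Call:
drive_tool --pt "0 0 0 0 0 0 -1" --pt "0 0 0.02 0 0 0 -1" --pt "0 0 0.02 0 0 0 -1" --pt "0 0 0 0 0 0 -1" --pt "0 0 0 0 0 0 -1"

```text
t: 32.45
tcp_pos: [0.6489, 0.1462, 0.0603]
tool_rot: [0.658, 0.753, -0.001, -0.001]
force: [0.5, 0.2, -0.2]
finger_gap: 0.401
gripper_force: 40.4
```

Call:
drive_tool --pt "0 0 0.025 0 0 0 -1" --pt "0 0 0.01 0 0 0 -1" --pt "0 0 0.004 0 0 0 -1" --pt "0 0 0 0 0 0 -1" --pt "0 0 0 0 0 0 -1"

```text
t: 32.95
tcp_pos: [0.6504, 0.146, 0.0222]
tool_rot: [0.659, 0.753, 0.0, 0.001]
force: [0.0, 0.2, -0.0]
finger_gap: 0.401
gripper_force: 40.4
```

Call:
drive_tool --pt "0 0 0 0 0 0 0.1" --pt "0 0 0 0 0 0 0.1" --pt "0 0 0 0 0 0 0.1" --pt "0 0 -0.03 0 0 0 0.1" --pt "0 0 -0.04 0 0 0 0.1"

```text
t: 33.45
tcp_pos: [0.6478, 0.1456, 0.0897]
tool_rot: [0.659, 0.752, -0.002, -0.002]
force: [1.0, -0.9, 0.4]
finger_gap: 0.548
gripper_force: 0.0
```

Call:
drive_tool --pt "-0.0192 -0.0362 0 0 0 0 0.1" --pt "-0.0192 -0.0362 0 0 0 0 0.1" --pt "-0.0192 -0.0362 0 0 0 0 0.1" --pt "-0.0192 -0.0362 0 0 0 0 0.1" --pt "-0.0192 -0.0362 0 0 0 0 0.1" --pt "-0.0192 -0.0362 0 0 0 0 0.1" --pt "0 0 0 0 0 0 0.1" --pt "0 0 0 0 0 0 0.1"

```text
t: 34.25
tcp_pos: [0.45, 0.0023, 0.0917]
tool_rot: [0.659, 0.752, 0.0, 0.0]
force: [1.1, -0.0, 0.3]
finger_gap: 0.548
gripper_force: 0.0
```

```bash
python3 -c "
from meas import *
run([('brass',(.66,.0785),.012,18),('black',(.65,.146),.012,18)])
d=dict(np.load('top0.npz'));P=cloud(d);s=np.s_[120:205,90:172];z=P[s][...,2]
m=((z>.012)&(z<.026)).astype(np.uint8);n,l,st,_=cv2.connectedComponentsWithStats(m);i=1+np.argmax(st[1:,4]);ys,xs=np.nonzero(l==i)
q=onplane(d,np.stack([xs+90,ys+120],1),.018)[:,:2]*1000;print('dish',cv2.minEnclosingCircle(q.astype(np.float32)))"
```

```text
brass 266 z 0.0123 [659.4  77.8] [36.8 48.4] 6.7
black 276 z 0.0121 [649.7 146.3] [37.  48.7] 7.3
dish ((592.33154296875, 302.1725769042969), 49.86665725708008)
```

Call:
drive_tool --pt "0 0.0005 0.03 0 0 0 0.1" --pt "0 0 0.03 0 0 0 0.1" --pt "0 0 0.013 0 0 0 0.1" --pt "0 0 0 0 0 0 0.1" --pt "0 0 0 0 0 0 -1" --pt "0 0 0 0 0 0 -1" --pt "0 0 0 0 0 0 -1" --pt "0 0 0 0 0 0 -1" --pt "0 0 0 0 0 0 -1" --pt "0 0 0 0 0 0 -1" --newtons 30

```text
t: 35.3
tcp_pos: [0.451, 0.0029, 0.019]
tool_rot: [0.659, 0.752, 0.001, 0.001]
force: [0.3, 1.4, 5.8]
finger_gap: 0.193
gripper_force: 30.0
```

Call:
drive_tool --pt "0 0 -0.035 0 0 0 -1" --pt "0 0 -0.04 0 0 0 -1" --pt "0.0308 0.02 0 0 0 0 -1" --pt "0.0308 0.02 0 0 0 0 -1" --pt "0.0308 0.02 0 0 0 0 -1" --pt "0.0308 0.02 0 0 0 0 -1" --pt "0.0308 0.02 0 0 0 0 -1" --pt "0.0308 0.02 0 0 0 0 -1" --pt "0.0308 0.02 0 0 0 0 -1" --pt "0.0308 0.02 0 0 0 0 -1"

```text
t: 36.3
tcp_pos: [0.5762, 0.2696, 0.0932]
tool_rot: [0.659, 0.753, -0.0, -0.0]
force: [0.3, -0.0, -0.4]
finger_gap: 0.193
gripper_force: 29.5
```

Call:
drive_tool --pt "0.0308 0.02 0 0 0 0 -1" --pt "0 0 0 0 0 0 -1" --pt "0 0 0.02 0 0 0 -1" --pt "0 0 0.02 0 0 0 -1" --pt "0 0 0.015 0 0 0 -1" --pt "0 0 0 0 0 0 -1" --pt "0 0 0 0 0 0 -1"

```text
t: 37.0
tcp_pos: [0.5918, 0.301, 0.0381]
tool_rot: [0.659, 0.752, -0.0, -0.0]
force: [0.4, 0.5, 0.4]
finger_gap: 0.196
gripper_force: 29.5
```

Call:
drive_tool --pt "0 0 0.009 0 0 0 -1" --pt "0 0 0.004 0 0 0 -1" --pt "0 0 0.001 0 0 0 -1" --pt "0 0 0 0 0 0 -1" --pt "0 0 0 0 0 0 -1"

```text
t: 37.5
tcp_pos: [0.5922, 0.3017, 0.0246]
tool_rot: [0.659, 0.753, 0.0, 0.0]
force: [-0.1, 0.3, 0.2]
finger_gap: 0.193
gripper_force: 29.5
```

Call:
drive_tool --pt "0 0 0.0005 0 0 0 -1" --pt "0 0 0 0 0 0 -1" --pt "0 0 0 0 0 0 -0.4" --pt "0 0 0 0 0 0 -0.1" --pt "0 0 0 0 0 0 -0.1" --pt "0 0 0 0 0 0 -0.1" --pt "0 0 -0.02 0 0 0 -0.1" --pt "0 0 -0.03 0 0 0 -0.1" --pt "0 0 -0.04 0 0 0 -0.1"

```text
t: 38.4
tcp_pos: [0.5905, 0.301, 0.1127]
tool_rot: [0.659, 0.752, -0.002, -0.001]
force: [0.1, -0.6, -0.8]
finger_gap: 0.454
gripper_force: 0.0
```

Call:
drive_tool --pt "0 -0.04 -0.02 0 0 0 0" --pt "0 -0.04 -0.02 0 0 0 0" --pt "0 -0.04 -0.02 0 0 0 0" --pt "0 -0.03 0 0 0 0 0" --pt "0 0 0 0 0 0 0" --pt "0 0 0 0 0 0 0"

```text
t: 39.0
tcp_pos: [0.4433, 0.2819, 0.1743]
tool_rot: [0.658, 0.753, 0.001, 0.0]
force: [0.5, 0.6, 0.2]
finger_gap: 0.5
gripper_force: 0.0
```

```bash
python3 -c "
from meas import *
run([('brass',(.66,.0785),.012,18),('bblack',(.65,.146),.012,18),('sblack',(.649,-.096),.05,20),('sred',(.598,-.321),.05,20),('thimble',(.592,.302),.031,10),('tin',(.528,-.039),.031,16)],'t5.png')"
```

```text
brass 264 z 0.0122 [659.5  77.9] [37.1 48.7] 5.7
bblack 273 z 0.0122 [649.6 146.5] [37.2 48.4] 7.3
sblack 280 z 0.051 [649.2 -96. ] [34.  34.4] 88.5
sred 298 z 0.0509 [ 597.2 -321.2] [34.4 36.2] 42.8
thimble 52 z 0.03 [590.6 299.9] [13.8 13.7] 88.6
tin 397 z 0.0317 [527.9 -38.9] [42.5 40.7] 88.6
```

View pics/t5.png

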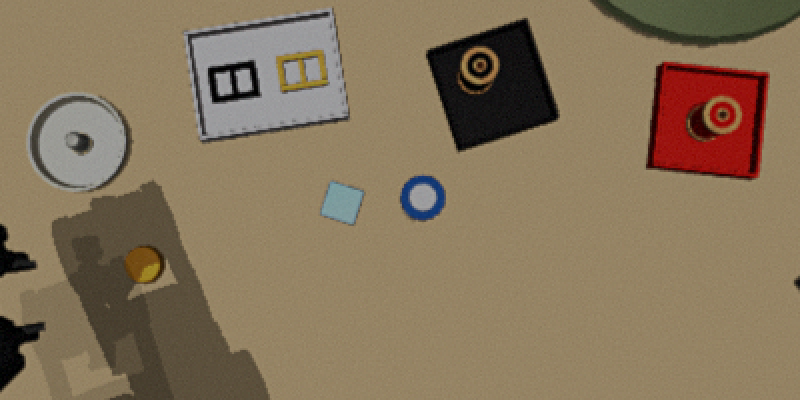

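The picture shows everything in place: thimble upright in the dish (77,140), black buckle (233,82) and brass buckle (302,70) flat and apart, spools standing at (480,65) and (720,115), and the tin unmoved at (422,198).

```bash
python3 -c "
from station import manip
print(manip.sign_off())"
```

```text
the job is handed in; nothing more can be done
None
```

Job handed in after about 39 s of robot time: both spools, both buckles and the thimble are in their places and released, and the pin tin is where it was; the black spool stuck to a finger on its first release and had to be rolled off against the black tray's wall.

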